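# Start a two-part mix and open the hardener's safety cap

## Task

Start a two-part mix: take the spatula out of its stand, dip its blade well into the open jar, then lower it into the mixing cup on the balance and let go, so that it stays standing in the cup. Then open the hardener, the tall square bottle in the rack: press its safety cap down, keep it pressed while you turn it counter-clockwise (seen from above) until it comes free, and lift the cap straight up. The job ends while holding: finish with the cap still in the gripper, level, about 5 cm above the open mouth, with the bottle still seated in its rack and without having shifted the jar, its lid, the weighing trays or the other bottle.

Things in the scene. Friction and masses are not known exactly. Their poses are not given: they have to be found in the camera images.
- spatula: Mixing spatula, 165 mm long, 60 g, hanging upright in its stand. Origin at the blade's tip (lower end), +z along the tool towards the handle's end. From the tip: steel blade 9 x 3.5 mm up to 34 mm, steel shaft 7 mm thick up to 80, round wooden collar 22 mm across from 80 to 84, round wooden handle 15 mm across from 84 to 165 mm (grip it there, any yaw).
- stand: Fixed spatula stand: steel foot 76 mm across, 8 mm high, and an upright aluminium tube 30 mm across whose mouth (13 mm bore) is 88 mm above the bench. The spatula's collar rests on the mouth, its blade and shaft hang inside: lift it 85 mm straight up to clear. Origin at the centre of the underside.
- jar: Open white plastic jar with the base compound, loose, 450 g. 88 mm across, 92 mm high, mouth 74 mm wide inside, inner floor at 5 mm. Origin at the centre of the underside, z up. Dip the blade's tip at least 30 mm below the rim.
- balance: Fixed ivory laboratory balance, 300 x 200 mm, with a round steel pan 160 mm across. Its front with the display faces -x of its frame. Origin at the centre of the underside; pan centre at x = 50 mm, pan surface at z = 75 mm.
- cup: Open white mixing cup, loose on the balance's pan, 130 g. 95 mm high, 68 mm across at the rim and 64 mm at the foot, wall 2.5 mm, inner floor at 4 mm. Origin at the centre of the underside. A spatula let go with its tip near the floor leans on the rim and stays.
- rack: Fixed grey bottle rack, 85 x 200 x 46 mm, with two square pockets 63 mm wide at y = +50 and -50 mm of its frame, pocket floor at z = 6 mm. Origin at the centre of the underside. One pocket holds the hardener bottle, the other the squat bottle; which is which changes.
- bottle: Hardener bottle, white, loose in one rack pocket (which keeps it from turning), about 350 g; square body 60 x 60 mm, 92 mm high, sloped shoulder up to 102 mm, round neck 25 mm thick with three lugs, open mouth at 129.5 mm. Origin at the centre of the underside, z up.
- mouth (a point): Centre of the hardener bottle's open mouth, the top of its neck, hidden under the cap until it is off; 129.5 mm above the bottle's origin. Its axes are the bottle's.
- cap: White push-and-turn safety cap on the hardener bottle: round, ribbed, 47 mm across, 30 mm high, 40 g. Origin at the centre of its open underside, z up. Closed, the origin is 114 mm above the bottle's origin and 12 mm above its shoulder, so from above the sides can be gripped along their upper 22 to 26 mm. Closed, its x axis points along the bottle's x axis.
- cap_top (a point): Centre of the cap's flat top, 30 mm above its origin; 150 mm above the bench when closed. The cap is sprung: it starts down at 3 N, is clear of its notches 4 mm down (8 N) and bottoms 7 mm down (11.5 N). Held 4 to 7 mm down (best 5 to 6) it turns counter-clockwise seen from above and is free to lift from 40 to 80 degrees (best 60; stop at about 80). Clockwise is blocked.
- squat_bottle: Bystander: squat white square bottle, 60 x 60 mm, 86 mm high with a 28 mm plain cap, in the other rack pocket. Origin at the centre of its underside.
- jar_lid: Bystander: the jar's white lid, 88 mm across, 18 mm high, flat on the bench beside the rack. Origin at the centre of its underside.
- weigh_boats: Bystander: stack of white weighing trays, 88 x 88 x 22 mm, on the robot's side of the rack. Origin at the centre of its underside.

How it is judged:
By the outcome, as a careful person would: the job done as asked, in the order asked, and still so for the second after the job is handed in, while the arm keeps its last pose, push and grip.
It also fails if it takes over 54 s, if anything falls off the work surface, if the arm or the gripper's body presses on something with over 40 N, if the wrist force passes 120 N, or if a joint passes its speed limit or range.

## Robot

A 6-joint arm with a two-finger parallel gripper is mounted at the origin on the work surface. World frame = base frame: x ahead of the robot, y to its left, z up, the work surface at z = 0. Lengths are in m, angles in rad, forces in N, time in s.
With the tool pointing down it reaches from about 0.35 to 0.85 m from the base axis. Payload 8.1 kg.
Tool frame: the origin (TCP) lies at the very end of the fingers, on their centre line; the grasp point (between the pads) lies 19 mm behind it; z points along the fingers, y is the line along which they close (so a half turn about z gives the same grasp; the last joint's range is limited). The gripper opens to 93 mm and grips with 3 to 60 N. Pads are 15 mm wide; open, the fingers measure 128 mm over their backs; the gripper's body (75 mm by 188 mm) begins 65 mm behind the grasp point.
Start: joints at [-1.202, 0.13, 1.488, -0, 1.523, -0.085], TCP at [0.263, -0.539, 0.219] pointing down, gripper open.
Joint ranges: [-2.96, 2.96], [-0.89, 2.26], [0.02, 2.5], [-1.34, 4.48], [0, 2.73], [-2.66, 2.66]. Speed limits (rad/s): [2.39, 2.39, 2.79, 3.14, 3.14, 3.14].

## Interface

Orientations are given as a rotation vector (axis times angle).
In Python, from plant import monitor, eyes, ticket gives the robot as it stands.
- The arm moves only by the tool arm_command, never from a script. Its argument "deltas" is a list that holds one entry, the list of rows, each a list of 6 numbers: the shift along the world's x, y, z in cm, then the turn, a rotation vector about the world's x, y, z in degrees. In form: [[[tx, ty, tz, rx, ry, rz], ...]]. A call has 1 to 12 rows; each row shifts and turns the commanded pose from where the row before left it; what a row does not reach is not made up. A row lasts 1/12 s, in which the tool goes at most 41.7 mm and 7.16 degrees, less where a joint would pass 70% of its speed; a pose out of reach is approached as far as the arm can. A call is refused whole if a number of a shift passes 4.17 or a number of a turn 7.16, either way. A call with a gripper value outside its range is refused whole. "gripper" is the opening, from -1 (shut) to 1 (fully open), set as the call begins (left out, the last holds). The fingers move at their own pace and stop on an object; "squeeze" is the grip in N (left out, the last holds). Time passes only in rows, so rows that do not move let the fingers close. It gives the time, the measured TCP pose, the force, the opening and the grip force at its end, in the units of the state.
- monitor.read_state(): the state, without advancing time (a new reading comes with each control period).
- eyes.read_camera(name): name is "scene" or "top"; returns the picture (480x640x3 uint8, blue, green, red); there is no depth.
- eyes.camera_model(name): a dict with "fx", "fy", "cx", "cy" (pixels), "k1" (the pictures are not rectified: a ray, as slopes to the right and down, at radius r is drawn at 1 + k1 r^2 times it, then the intrinsics apply), "rvec" (rotation vector, rad) and "tvec" (3), from world to camera coordinates, as OpenCV has them. Camera axes: x right, y down, z forward; pixel columns grow to the right and rows downward; lengths in m; the calibration is good to about 2 mm. A picture is of the moment at which its call begins. camera_model takes no time and is no camera call.
- ticket.close_job(): hands the job in; it is judged then, once.
The state is a dict: "t": time; "q": joint angles; "dq": joint speeds; "joint_torque": joint torques, N m; "tool_pos": TCP position; "orientation": TCP orientation; "force": force on the tool from outside, world axes, zero at the start; "wrist_torque": the same for the moment, N m; "opening": finger opening in m; "gripper_force": force on a finger pad.
Only numpy, scipy, OpenCV 4.12 (cv2) and the standard library are available. Lean on these libraries where they do the work, as an engineer would, in place of code of your own. Each camera call takes 0.05 s, during which the arm holds its last target. There are 200 camera calls.

## Working session

There is one attempt and no reset: what is moved stays moved. The work goes in short steps, Python scripts to look and compute and a tool call to move; the robot and the scene stay as the last step left them, time stands still between calls to the robot, and variables do not carry over. Pictures are saved under pics/ and viewed, at most 10 in all, crops included, and the job is handed in when it is done.

Besides the shell and the picture viewer there is one more tool, called after "Emit:" by a JSON object that holds its "api" and its "payload". arm_command: Moves the arm, as the interface text tells. Its arguments: {"type":"object","properties":{"deltas":{"type":"array"},"gripper":{"type":"number"},"squeeze":{"type":"number"}},"required":["deltas"]}

```bash
mkdir -p pics; cat > h.py <<'E'
import numpy as np, cv2
from plant import monitor, eyes, ticket
def ray(n,u,v):
    m=eyes.camera_model(n); R=cv2.Rodrigues(np.array(m["rvec"],float))[0]; t=np.array(m["tvec"],float)
    d=np.array([(u-m["cx"])/m["fx"],(v-m["cy"])/m["fy"]]); s=d.copy()
    for _ in range(30): s=d/(1+m["k1"]*(s@s))
    return -R.T@t, R.T@np.array([s[0],s[1],1])
def onz(n,u,v,z):
    c,d=ray(n,u,v); return c+d*(z-c[2])/d[2]
def proj(n,p):
    m=eyes.camera_model(n); R=cv2.Rodrigues(np.array(m["rvec"],float))[0]
    q=R@np.array(p,float)+np.array(m["tvec"],float); s=q[:2]/q[2]; s=s*(1+m["k1"]*(s@s))
    return s[0]*m["fx"]+m["cx"], s[1]*m["fy"]+m["cy"]
def tri(u1,v1,u2,v2):
    c1,d1=ray("top",u1,v1); c2,d2=ray("scene",u2,v2)
    s=np.linalg.lstsq(np.stack([d1,-d2],1),c2-c1,rcond=None)[0]
    a,b=c1+s[0]*d1,c2+s[1]*d2; return (a+b)/2, np.linalg.norm(a-b)
E
python3 - <<'E'
from h import *
for n in("top","scene"):
    cv2.imwrite(f"pics/{n}0.png",eyes.read_camera(n)); print(eyes.camera_model(n), ray(n,320,240))
print(monitor.read_state())
E
```

```text
{'fx': 511.6817340341119, 'fy': 511.6817340341119, 'cx': 326.4539021871148, 'cy': 246.3413506966018, 'k1': -0.14575636015169272, 'rvec': array([ 2.16687366, -2.18609135,  0.09897686]), 'tvec': array([0.02973728, 0.51927088, 1.07296529])} (array([0.42180464, 0.02736103, 1.1149499 ]), array([ 0.10159468,  0.01048887, -0.99492774]))
{'fx': 468.2868041686876, 'fy': 468.2868041686876, 'cx': 325.27794632773396, 'cy': 239.31628518617129, 'k1': -0.038741676279701535, 'rvec': array([ 1.92202358,  1.01050756, -0.56292436]), 'tvec': array([-0.28437782, -0.10753897,  1.2230408 ])} (array([ 1.06567192, -0.39301516,  0.54602805]), array([-0.70711218,  0.4771157 , -0.52199822]))
{'t': 0.1, 'q': array([-1.20238334e+00,  1.31019935e-01,  1.48914941e+00, -2.74682106e-05,
        1.52300312e+00, -8.53987611e-02]), 'dq': array([-0.0004672 , -0.00125021, -0.00014601, -0.00184728, -0.00089004,
        0.00037026]), 'joint_torque': array([ 1.07946613e-03, -5.61342859e+01, -4.93093622e+01,  7.70912133e-02,
        2.90891191e-02, -4.54788267e-05]), 'tool_pos': array([ 0.26286742, -0.5387957 ,  0.21774311]), 'orientation': array([-3.05954394e+00, -7.06395654e-01,  3.92458418e-04]), 'force': array([ 0.46787382, -0.36816479,  0.39011997]), 'wrist_torque': array([ 0.03175275, -0.03331006, -0.00427103]), 'gripper_force': 0.0, 'opening': 0.09290162109542996}
```

View pics/top0.png

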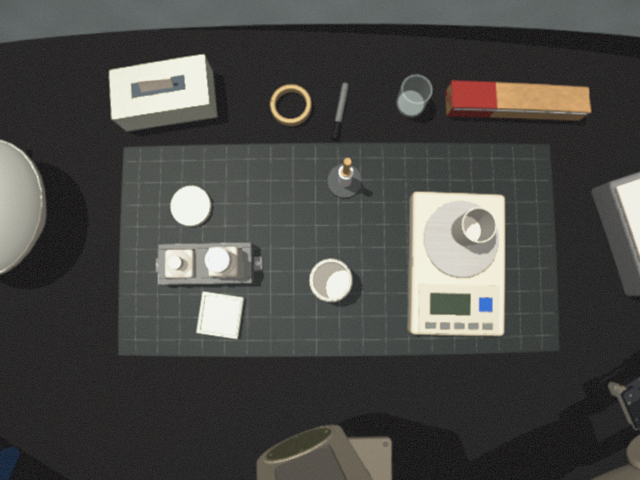

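View pics/scene0.png

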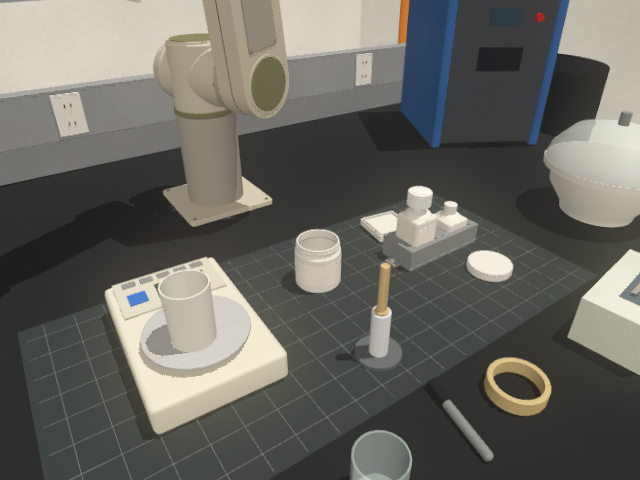

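The top view shows the spatula handle at about (347,162), jar (331,281), cup (477,228), cap (217,261) and squat bottle (179,263). The scene view shows the handle at (384,285), cap (419,197), jar (318,260) and cup (187,310). Next I'll measure these on enlarged crops.

```bash
python3 - <<'E'
from h import *
T=cv2.imread("pics/top0.png");S=cv2.imread("pics/scene0.png")
def crop(I,u,v,w=50,h=37,k=5):
    c=cv2.resize(I[v-h:v+h,u-w:u+w],None,fx=266/(2*w),fy=266/(2*w),interpolation=cv2.INTER_CUBIC)
    return cv2.resize(c,(266,200))
hsv=lambda I:cv2.cvtColor(I,cv2.COLOR_BGR2HSV)
for n,I,(u0,u1,v0,v1) in(("top",T,(335,360,150,185)),("scene",S,(370,400,255,330))):
    m=cv2.inRange(hsv(I),(5,90,60),(25,255,255)); z=np.zeros_like(m); z[v0:v1,u0:u1]=m[v0:v1,u0:u1]
    ys,xs=np.nonzero(z); print(n,"orange",xs.min(),xs.max(),ys.min(),ys.max())
    for y in range(ys.min(),ys.max()+1,1 if n=="top" else 6): print(y,xs[ys==y].min(),xs[ys==y].max(),end="; ")
    print()
g=cv2.cvtColor(T,cv2.COLOR_BGR2GRAY)
for nm,(u,v),r,z in(("jar",(331,281),(18,26),.092),("cup",(477,226),(14,22),.170),("cap",(217,261),(10,18),.150),("squat",(179,263),(5,11),.1),("foot",(345,181),(14,22),.008),("pan",(460,240),(33,42),.075)):
    w=48;c=cv2.resize(g[v-w:v+w,u-w:u+w],None,fx=4,fy=4,interpolation=cv2.INTER_CUBIC)
    C=cv2.HoughCircles(c,cv2.HOUGH_GRADIENT_ALT,1,40,param1=150,param2=.5,minRadius=r[0]*4,maxRadius=r[1]*4)
    if C is not None:
        for a in C.reshape(-1,C.shape[-1])[:3]:
            x,y,R=a[:3]; U,V=u-w+(x+.5)/4-.5,v-w+(y+.5)/4-.5; print(nm,U.round(1),V.round(1),R/4,onz("top",U,V,z).round(4),"r",np.linalg.norm(onz("top",U+R/4,V,z)-onz("top",U,V,z)).round(4))
    else: print(nm,None)
mos=np.vstack([np.hstack([crop(T,345,172,30,22),crop(T,331,281,34,25),crop(T,475,228,34,25)]),np.hstack([crop(T,205,263,60,45),crop(S,425,220,50,37),crop(S,385,285,60,45)])])
cv2.imwrite("pics/m.png",mos)
# mat/rack edges: rack mask ends
for p in((0.,0,0),): print(proj("top",p),proj("scene",p))
E
```

```text
top orange 342 351 158 176
158 345 349; 159 344 350; 160 344 351; 161 343 351; 162 343 351; 163 344 350; 164 344 350; 165 344 349; 166 344 349; 167 344 348; 168 344 348; 169 343 348; 170 342 349; 171 342 349; 172 342 349; 173 342 349; 174 342 348; 175 343 347; 176 345 346; 
scene orange 375 390 262 315
262 384 384; 268 380 389; 274 380 389; 280 379 388; 286 379 388; 292 378 387; 298 378 387; 304 378 386; 310 375 387; 
jar 330.1 279.1 21.49246 [0.4476 0.0185 0.092 ] r 0.0429
cup 479.4 224.1 15.768469 [ 0.5459 -0.2636  0.17  ] r 0.0308
cup 466.1 230.6 15.060794 [ 0.5337 -0.2375  0.17  ] r 0.0291
cup 479.4 224.1 18.189682 [ 0.5459 -0.2636  0.17  ] r 0.0355
cap 216.4 259.1 12.61687 [0.4856 0.235  0.15  ] r 0.0243
squat None
foot 345.1 182.1 17.080475 [ 0.6625 -0.0173  0.008 ] r 0.0377
pan 463.6 239.1 39.57298 [ 0.5274 -0.2583  0.075 ] r 0.0845
(np.float64(340.14947033996174), np.float64(485.4926414038723)) (np.float64(216.65396432348842), np.float64(198.23955389801716))
```

View pics/m.png

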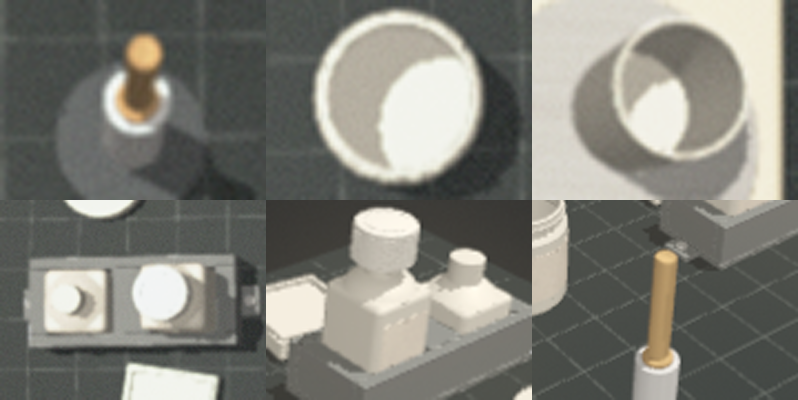

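The mosaic confirms the circle fits: handle end at about (347,161) in the top view, jar rim, cup outer rim and cap top are all well defined.

```bash
python3 - <<'E'
from h import *
print("spat top z.173",onz("top",347.2,161.5,.171).round(4), tri(347.2,161.2,384.7,266))
print("collar",onz("top",345.4,172.8,.092).round(4))
S=cv2.imread("pics/scene0.png");g=cv2.cvtColor(S,cv2.COLOR_BGR2GRAY)
print("cap scene",proj("scene",(.4856,.235,.15)),"cup",proj("scene",(.5459,-.2636,.17)),"jar",proj("scene",(.4476,.0185,.092)),"spat",proj("scene",(.6625,-.0173,.173)))
for (u0,u1,v0,v1) in((400,440,184,196),):
    for v in range(184,212,3): r=g[v,400:440]; i=np.nonzero(r>140)[0]+400; print(v,i.min() if len(i) else 0,i.max() if len(i) else 0)
E
```

```text
spat top z.173 [ 0.6668 -0.0152  0.171 ] (array([ 0.66743572, -0.01494277,  0.17139983]), np.float64(0.0005233286608153812))
collar [ 0.6636 -0.0147  0.092 ]
cap scene (np.float64(419.6506513152762), np.float64(190.61084940418618)) cup (np.float64(182.86940416289397), np.float64(283.8331340190218)) jar (np.float64(317.53637585263726), np.float64(239.84647031065873)) spat (np.float64(381.0244447231859), np.float64(263.9708302983226))
184 0 0
187 410 426
190 408 431
193 408 432
196 408 431
199 407 431
202 407 431
205 408 430
208 408 427
211 404 439
```

Emit:
{"api": "arm_command", "payload": {"deltas": [[[2.37, 3.08, 0, 0, 0, 0], [2.37, 3.08, 0, 0, 0, 0], [2.37, 3.08, 0, 0, 0, 0], [2.37, 3.08, 0, 0, 0, 0], [2.37, 3.08, 0, 0, 0, 0], [2.37, 3.08, 0, 0, 0, 0], [2.37, 3.08, 0, 0, 0, 0], [2.37, 3.08, 0, 0, 0, 0], [2.37, 3.08, 0, 0, 0, 0], [2.37, 3.08, 0, 0, 0, 0], [2.37, 3.08, 0, 0, 0, 0], [2.37, 3.08, 0, 0, 0, 0]]], "gripper": 1}}

```text
t: 1.1
tool_pos: [0.5481, -0.1678, 0.2183]
orientation: [-3.061, -0.707, 0.001]
force: [0.7, -0.8, -0.1]
opening: 0.0928
gripper_force: 0.0
```

Emit:
{"api": "arm_command", "payload": {"deltas": [[[2.37, 3.08, 0, 0, 0, 0], [2.37, 3.08, 0, 0, 0, 0], [2.37, 3.08, 0, 0, 0, 0], [2.37, 3.08, 0, 0, 0, 0], [2.37, 3.08, 0, 0, 0, 0], [0, 0, 0, 0, 0, 0], [0, 0, 0, 0, 0, 0], [0, 0, 0, 0, 0, 0]]]}}

```text
t: 1.77
tool_pos: [0.6655, -0.0158, 0.2178]
orientation: [3.061, 0.708, -0.002]
force: [-0.6, -0.6, -1.0]
opening: 0.093
gripper_force: 0.0
```

Emit:
{"api": "arm_command", "payload": {"deltas": [[[0, 0.1, -3.4, 0, 0, 0], [0, 0, -3.4, 0, 0, 0], [0, 0, -3.4, 0, 0, 0], [0, 0, 0, 0, 0, 0], [0, 0, 0, 0, 0, 0]]]}}

```text
t: 2.18
tool_pos: [0.6634, -0.0159, 0.1147]
orientation: [-3.06, -0.704, 0.008]
force: [-0.2, 0.2, 0.9]
opening: 0.0928
gripper_force: 0.0
```

Emit:
{"api": "arm_command", "payload": {"deltas": [[[0, 0, 0, 0, 0, 0], [0, 0, 0, 0, 0, 0], [0, 0, 0, 0, 0, 0], [0, 0, 0, 0, 0, 0], [0, 0, 0, 0, 0, 0], [0, 0, 0, 0, 0, 0], [0, 0, 0, 0, 0, 0], [0, 0, 0, 0, 0, 0], [0, 0, 0, 0, 0, 0], [0, 0, 0, 0, 0, 0]]], "gripper": -1, "squeeze": 20}}

```text
t: 3.02
tool_pos: [0.6659, -0.0146, 0.1165]
orientation: [-3.061, -0.707, 0.0]
force: [0.9, -0.1, -0.8]
opening: 0.0306
gripper_force: 0.0
```

Emit:
{"api": "arm_command", "payload": {"deltas": [[[0, 0, 0, 0, 0, 0], [0, 0, 0, 0, 0, 0], [0, 0, 0, 0, 0, 0], [0, 0, 0, 0, 0, 0], [0, 0, 0, 0, 0, 0]]]}}

```text
t: 3.43
tool_pos: [0.6659, -0.0147, 0.1166]
orientation: [-3.061, -0.707, 0.0]
force: [-0.2, -0.4, -0.3]
opening: 0.0144
gripper_force: 20.0
```

Emit:
{"api": "arm_command", "payload": {"deltas": [[[0, 0, 1.5, 0, 0, 0], [0, 0, 2.5, 0, 0, 0], [0, 0, 2.5, 0, 0, 0], [0, 0, 2.5, 0, 0, 0], [0, 0, 2.5, 0, 0, 0], [0, 0, 0.5, 0, 0, 0], [0, 0, 0, 0, 0, 0]]]}}

```text
t: 4.02
tool_pos: [0.6674, -0.0148, 0.2395]
orientation: [3.059, 0.706, 0.007]
force: [-0.3, -0.5, -1.1]
opening: 0.0147
gripper_force: 20.0
```

```bash
python3 - <<'E'
from h import *
T=eyes.read_camera("top");S=eyes.read_camera("scene")
a=T[130:330,200:520]; b=S[150:400,120:460]
cv2.imwrite("pics/a.png",np.hstack([cv2.resize(a,(400,250)),cv2.resize(b,(400,294))[:250]]));cv2.imwrite("pics/s1.png",cv2.resize(b,(800,588)))
E
```

```text
(no output)
```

View pics/s1.png

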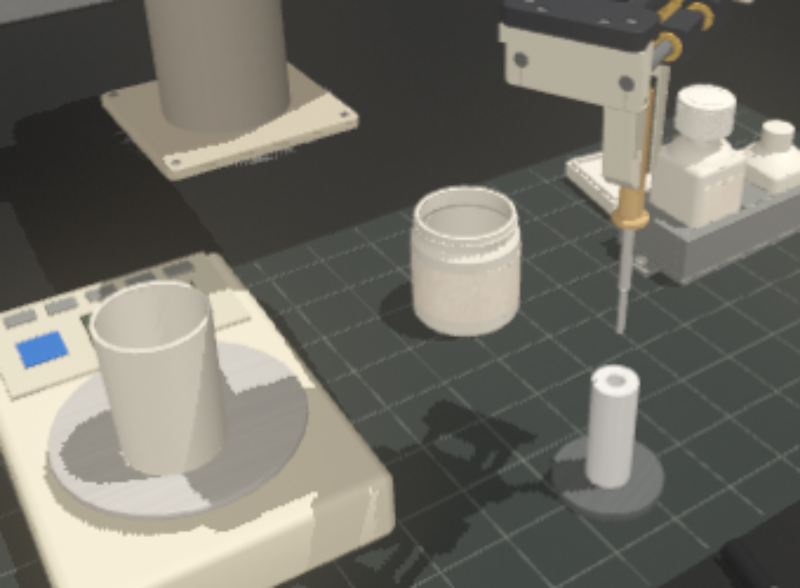

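The picture shows the spatula held upright and clear of the stand, with its tip at about (620,330) in the crop. Moving over the jar next, then dipping.

Emit:
{"api": "arm_command", "payload": {"deltas": [[[-2.5, 0.4, 0, 0, 0, 0], [-3.5, 0.5, 0, 0, 0, 0], [-3.5, 0.5, 0, 0, 0, 0], [-3.5, 0.5, 0, 0, 0, 0], [-3.5, 0.5, 0, 0, 0, 0], [-3.5, 0.5, 0, 0, 0, 0], [-2.0, 0.4, 0, 0, 0, 0], [0, 0, 0, 0, 0, 0], [0, 0, 0, 0, 0, 0]]]}}

```text
t: 4.87
tool_pos: [0.4447, 0.0186, 0.2348]
orientation: [-3.06, -0.707, 0.003]
force: [0.0, 0.7, -1.3]
opening: 0.0147
gripper_force: 20.0
```

Emit:
{"api": "arm_command", "payload": {"deltas": [[[0, 0, -2.0, 0, 0, 0], [0, 0, -2.4, 0, 0, 0], [0, 0, -2.4, 0, 0, 0], [0, 0, -2.2, 0, 0, 0], [0, 0, 0, 0, 0, 0], [0, 0, 0, 0, 0, 0], [0, 0, 0, 0, 0, 0], [0, 0, 0, 0, 0, 0]]]}}

```text
t: 5.53
tool_pos: [0.4472, 0.0182, 0.1482]
orientation: [3.061, 0.706, 0.003]
force: [0.9, -0.9, -1.0]
opening: 0.0147
gripper_force: 20.0
```

Emit:
{"api": "arm_command", "payload": {"deltas": [[[0, 0, 2.4, 0, 0, 0], [0, 0, 3.6, 0, 0, 0], [0, 0, 3.6, 0, 0, 0], [0, 0, 3.6, 0, 0, 0], [0, 0, 3.0, 0, 0, 0], [0.7, -1.7, 0, 0, 0, 0], [1.4, -3.4, 0, -1.0, 2.2, 0], [1.4, -3.4, 0, -1.0, 2.2, 0], [1.4, -3.4, 0, -1.0, 2.2, 0], [1.4, -3.4, 0, -1.0, 2.1, 0], [1.4, -3.4, 0, -1.3, 2.1, 0], [1.4, -3.4, 0, 0, 0, 0]]]}}

```text
t: 6.53
tool_pos: [0.5383, -0.204, 0.3092]
orientation: [2.998, 0.693, -0.318]
force: [0.6, 0.0, 0.2]
opening: 0.0147
gripper_force: 20.0
```

Emit:
{"api": "arm_command", "payload": {"deltas": [[[1.4, -3.4, 0, 0, 0, 0], [0.85, -1.7, 0, 0, 0, 0], [0, 0, 0, 0, 0, 0], [0, 0, 0, 0, 0, 0], [0, 0, 0, 0, 0, 0]]]}}

```text
t: 6.95
tool_pos: [0.5597, -0.2533, 0.3096]
orientation: [2.999, 0.691, -0.314]
force: [0.3, 0.2, -0.3]
opening: 0.0148
gripper_force: 20.0
```

```bash
python3 - <<'E'
from h import *
from scipy.spatial.transform import Rotation as Ro
T=eyes.read_camera("top");S=eyes.read_camera("scene")
s=monitor.read_state();p=s["tool_pos"];R=Ro.from_rotvec(s["orientation"]).as_matrix()
tip=p+R[:,2]*.1085; print(p,R.round(3),"tip",tip,proj("scene",tip))
b=S[180:380,80:350]; cv2.imwrite("pics/s2.png",np.vstack([cv2.resize(b,(405,300)),cv2.resize(T[180:300,400:562],(405,300))]))
E
```

```text
[ 0.55961385 -0.25268611  0.30965219] [[ 0.879  0.439 -0.186]
 [ 0.429 -0.899 -0.092]
 [-0.207  0.001 -0.978]] tip [ 0.53945897 -0.26269033  0.20351103] (np.float64(177.81997248261393), np.float64(260.57910165422936))
```

View pics/s2.png

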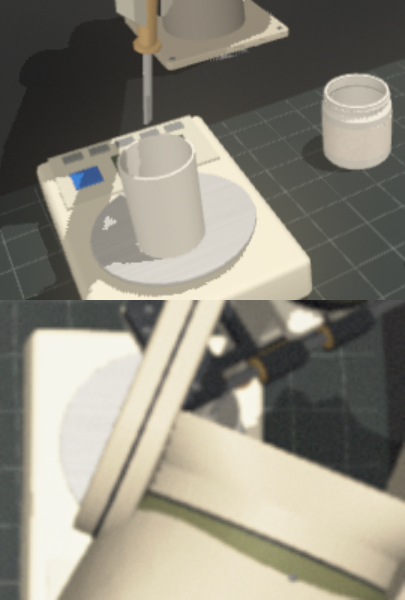

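The tip is at about (178,263) in the scene view and the cup rim centre at about (185,285). The tip is over the cup, a few mm towards the robot, so I'll shift 4 mm in x and lower.

Emit:
{"api": "arm_command", "payload": {"deltas": [[[0.35, 0, -1.5, 0, 0, 0], [0, 0, -2.5, 0, 0, 0], [0, 0, -2.5, 0, 0, 0], [0, 0, -2.0, 0, 0, 0], [0, 0, -1.5, 0, 0, 0], [0, 0, -1.0, 0, 0, 0], [0, 0, 0, 0, 0, 0], [0, 0, 0, 0, 0, 0]]]}}

```text
t: 7.72
tool_pos: [0.5627, -0.2531, 0.1982]
orientation: [2.999, 0.693, -0.317]
force: [0.1, -0.3, -0.6]
opening: 0.0147
gripper_force: 20.0
```

Emit:
{"api": "arm_command", "payload": {"deltas": [[[0, 0, -0.4, 0, 0, 0], [0, 0, -0.4, 0, 0, 0], [0, 0, -0.2, 0, 0, 0], [0, 0, 0, 0, 0, 0], [0, 0, 0, 0, 0, 0]]]}}

```text
t: 8.13
tool_pos: [0.563, -0.2537, 0.1888]
orientation: [2.999, 0.691, -0.316]
force: [-0.1, 0.1, -1.2]
opening: 0.0148
gripper_force: 20.0
```

```bash
python3 - <<'E'
from h import *
S=eyes.read_camera("scene")
cv2.imwrite("pics/s3.png",cv2.resize(S[200:380,80:320],(640,480)))
E
```

```text
(no output)
```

View pics/s3.png

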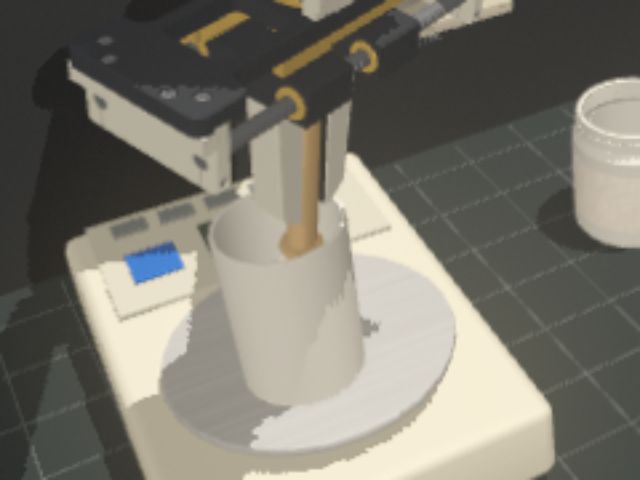

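The picture shows the blade inside the cup and the collar at the rim, leaning to the far side. Releasing.

Emit:
{"api": "arm_command", "payload": {"deltas": [[[0, 0, 0, 0, 0, 0], [0, 0, 0, 0, 0, 0], [0, 0, 0, 0, 0, 0], [0, 0, 0, 0, 0, 0], [0, 0, 0, 0, 0, 0], [0, 0, 0, 0, 0, 0], [0, 0, 0, 0, 0, 0], [0, 0, 0, 0, 0, 0], [0, 0, 0, 0, 0, 0], [0, 0, 0, 0, 0, 0]]], "gripper": 0.5}}

```text
t: 9.02
tool_pos: [0.5629, -0.2537, 0.1886]
orientation: [2.999, 0.692, -0.316]
force: [0.0, 0.4, 0.1]
opening: 0.0694
gripper_force: 0.0
```

Emit:
{"api": "arm_command", "payload": {"deltas": [[[0.2, 0.1, 1.0, 0, 0, 0], [0.4, 0.2, 2.0, 0, 0, 0], [0.4, 0.2, 2.0, 0, 0, 0], [0.4, 0.2, 2.0, 0, 0, 0], [0.4, 0.2, 2.0, 0, 0, 0], [0.4, 0.2, 2.0, 0, 0, 0], [0, 0, 0, 0, 0, 0]]]}}

```text
t: 9.6
tool_pos: [0.587, -0.2428, 0.3048]
orientation: [2.996, 0.691, -0.305]
force: [0.5, 0.0, 1.7]
opening: 0.0694
gripper_force: 0.0
```

```bash
python3 - <<'E'
from h import *
S=eyes.read_camera("scene")
cv2.imwrite("pics/s4.png",cv2.resize(S[120:390,80:440],(640,480)))
E
```

```text
(no output)
```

View pics/s4.png

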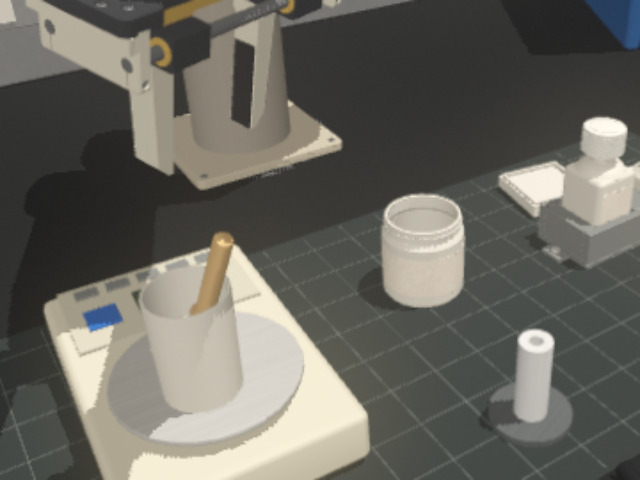

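The spatula stands leaning in the cup, with its handle end at about (224,240) in the crop. Moving to the cap.

Emit:
{"api": "arm_command", "payload": {"deltas": [[[-0.4, 1.8, 0, 0, 0, 0], [-0.78, 3.68, 0, 0, 0, 0], [-0.78, 3.68, 0, 1.0, -2.2, 0], [-0.78, 3.68, 0, 1.0, -2.2, 0], [-0.78, 3.68, 0, 1.0, -2.2, 0], [-0.78, 3.68, 0, 1.0, -2.1, 0], [-0.78, 3.68, 0, 1.3, -2.1, 0], [-0.78, 3.68, 0, 0, 0, 0], [-0.78, 3.68, 0, 0, 0, 0], [-0.78, 3.68, 0, 0, 0, 0], [-0.78, 3.68, 0, 0, 0, 0], [-0.78, 3.68, -1.5, 0, 0, 0]]]}}

```text
t: 10.65
tool_pos: [0.4953, 0.1819, 0.2857]
orientation: [-3.061, -0.705, -0.006]
force: [0.6, -0.5, -0.3]
opening: 0.0696
gripper_force: 0.0
```

Emit:
{"api": "arm_command", "payload": {"deltas": [[[-0.78, 3.68, -1.5, 0, 0, 0], [-0.4, 1.8, -3.0, 0, 0, 0], [0, 0, -2.5, 0, 0, 0], [0, 0, 0, 0, 0, 0], [0, 0, 0, 0, 0, 0], [0, 0, 0, 0, 0, 0]]], "gripper": 1}}

```text
t: 11.15
tool_pos: [0.4838, 0.2344, 0.2147]
orientation: [3.062, 0.704, 0.001]
force: [1.0, 0.4, -0.0]
opening: 0.0931
gripper_force: 0.0
```

```bash
python3 - <<'E'
from h import *
from scipy.spatial.transform import Rotation as Ro
s=monitor.read_state();R=Ro.from_rotvec(s["orientation"]).as_matrix();print(s["tool_pos"],R.round(4),s["q"].round(3),s["force"])
E
```

```text
[0.48377615 0.23442496 0.21467893] [[ 8.996e-01  4.368e-01  6.000e-04]
 [ 4.368e-01 -8.996e-01  1.000e-04]
 [ 6.000e-04  1.000e-04 -1.000e+00]] [ 0.356 -0.037  1.668 -0.     1.51   1.475] [ 1.03814846  0.41479748 -0.01487779]
```

Emit:
{"api": "arm_command", "payload": {"deltas": [[[0.15, 0.05, -2.0, 0, 0, 0], [0, 0, -2.5, 0, 0, 0], [0, 0, -2.0, 0, 0, 0], [0, 0, -1.5, 0, 0, 0], [0, 0, -1.0, 0, 0, 0], [0, 0, 0, 0, 0, 0], [0, 0, 0, 0, 0, 0]]]}}

```text
t: 11.73
tool_pos: [0.4857, 0.2352, 0.125]
orientation: [-3.061, -0.704, -0.002]
force: [0.8, 0.2, 0.5]
opening: 0.093
gripper_force: 0.0
```

Emit:
{"api": "arm_command", "payload": {"deltas": [[[0, 0, 0, 0, 0, 0], [0, 0, 0, 0, 0, 0], [0, 0, 0, 0, 0, 0], [0, 0, 0, 0, 0, 0], [0, 0, 0, 0, 0, 0], [0, 0, 0, 0, 0, 0], [0, 0, 0, 0, 0, 0], [0, 0, 0, 0, 0, 0], [0, 0, 0, 0, 0, 0], [0, 0, 0, 0, 0, 0], [0, 0, 0, 0, 0, 0]]], "gripper": -1, "squeeze": 45}}

```text
t: 12.65
tool_pos: [0.4848, 0.2354, 0.1236]
orientation: [-3.061, -0.705, 0.0]
force: [0.0, -1.2, 0.6]
opening: 0.0463
gripper_force: 45.0
```

Emit:
{"api": "arm_command", "payload": {"deltas": [[[0, 0, 0, 0, 0, 0], [0, 0, -0.15, 0, 0, 0], [0, 0, -0.15, 0, 0, 0], [0, 0, -0.15, 0, 0, 0], [0, 0, -0.1, 0, 0, 0], [0, 0, 0, 0, 0, 0], [0, 0, 0, 0, 0, 0], [0, 0, 0, 0, 0, 0]]]}}

```text
t: 13.32
tool_pos: [0.4853, 0.2355, 0.1191]
orientation: [-3.061, -0.705, -0.002]
force: [-2.3, -2.6, 7.7]
opening: 0.0466
gripper_force: 45.0
```

Emit:
{"api": "arm_command", "payload": {"deltas": [[[0, 0, -0.1, 0, 0, 0], [0, 0, 0, 0, 0, 0], [0, 0, 0, 0, 0, 0]]]}}

```text
t: 13.57
tool_pos: [0.4854, 0.2356, 0.1182]
orientation: [-3.061, -0.705, -0.002]
force: [-2.1, -2.0, 8.4]
opening: 0.047
gripper_force: 45.0
```

```bash
python3 - <<'E'
from h import *
F=[];P=[]
for _ in range(5):
    s=monitor.read_state();F.append(s["force"]);P.append(s["tool_pos"]); eyes.read_camera("top")
print(np.mean(F,0),np.mean(P,0),s["wrist_torque"],s["q"])
E
```

```text
[-2.51019815 -1.99280377  9.53959267] [0.48534569 0.23556421 0.11824067] [-0.35047056  0.5229117  -0.05543146] [3.56798528e-01 3.69063991e-02 1.77358043e+00 2.44021028e-06
 1.32976975e+00 1.47476811e+00]
```

Emit:
{"api": "arm_command", "payload": {"deltas": [[[0, 0, 0, 0, 0, 3], [0, 0, 0, 0, 0, 4], [0, 0, 0, 0, 0, 4], [0, 0, 0, 0, 0, 4], [0, 0, 0, 0, 0, 0]]]}}

```text
t: 14.23
tool_pos: [0.4859, 0.2359, 0.1186]
orientation: [-2.94, -1.106, -0.004]
force: [-1.0, -0.8, 8.3]
opening: 0.0465
gripper_force: 45.0
```

```bash
cat > st.py <<'E'
from h import *
from scipy.spatial.transform import Rotation as Ro
F=[];P=[];W=[]
for _ in range(4):
    s=monitor.read_state();F.append(s["force"]);P.append(s["tool_pos"]);W.append(s["wrist_torque"]); eyes.read_camera("top")
R=Ro.from_rotvec(s["orientation"]).as_matrix()
print(np.mean(F,0).round(2),np.mean(P,0).round(4),np.mean(W,0).round(3),"yaw",np.degrees(np.arctan2(R[1,0],R[0,0])).round(1),s["opening"])
E
python3 st.py
```

```text
[-0.88 -0.71  8.49] [0.4859 0.2359 0.1186] [-0.151  0.146  0.039] yaw 41.0 0.04668908584313808
```

Emit:
{"api": "arm_command", "payload": {"deltas": [[[0, 0, -0.08, 0, 0, 4], [0, 0, 0, 0, 0, 5], [0, 0, 0, 0, 0, 5], [0, 0, 0, 0, 0, 5], [0, 0, 0, 0, 0, 5], [0, 0, 0, 0, 0, 5], [0, 0, 0, 0, 0, 5], [0, 0, 0, 0, 0, 5], [0, 0, 0, 0, 0, 5], [0, 0, 0, 0, 0, 3], [0, 0, 0, 0, 0, 0], [0, 0, 0, 0, 0, 0]]]}}

```text
t: 15.43
tool_pos: [0.4863, 0.2361, 0.1181]
orientation: [2.26, 2.181, 0.005]
force: [-0.2, -0.1, 9.7]
opening: 0.0465
gripper_force: 45.0
```

```bash
python3 st.py
```

```text
[ 0.07 -0.04  9.43] [0.4863 0.2361 0.1181] [-0.1   -0.037  0.047] yaw 88.0 0.04634072315897288
```

Emit:
{"api": "arm_command", "payload": {"deltas": [[[0, 0, 0.3, 0, 0, 0], [0, 0, 0.3, 0, 0, 0], [0, 0, 0.3, 0, 0, 0], [0, 0, 0.3, 0, 0, 0], [0, 0, 0, 0, 0, 0], [0, 0, 0, 0, 0, 0]]]}}

```text
t: 16.13
tool_pos: [0.4845, 0.2354, 0.128]
orientation: [-2.261, -2.181, 0.001]
force: [-0.2, -0.2, -0.6]
opening: 0.0467
gripper_force: 45.0
```

```bash
python3 st.py
```

```text
[ 0.26 -0.32 -0.71] [0.4845 0.2354 0.1278] [-0.025 -0.098  0.047] yaw 87.9 0.04674549935320518
```

Emit:
{"api": "arm_command", "payload": {"deltas": [[[0, 0, 0.5, 0, 0, 0], [0, 0, 0.7, 0, 0, 0], [0, 0, 0.9, 0, 0, 0], [0, 0, 1.0, 0, 0, 0], [0, 0, 1.0, 0, 0, 0], [0, 0, 1.0, 0, 0, 0], [0, 0, 0.7, 0, 0, 0], [0, 0, 0.3, 0, 0, 0], [0, 0, 0, 0, 0, 0], [0, 0, 0, 0, 0, 0], [0, 0, 0, 0, 0, 0]]]}}

```text
t: 17.25
tool_pos: [0.4844, 0.2353, 0.1886]
orientation: [-2.261, -2.181, 0.002]
force: [-0.4, -0.3, -0.8]
opening: 0.0466
gripper_force: 45.0
```

```bash
python3 st.py; python3 - <<'E'
from h import *
S=eyes.read_camera("scene"); print(proj("scene",(.4856,.235,.1355)),proj("scene",(.4856,.235,.1855)),monitor.read_state()["orientation"])
cv2.imwrite("pics/s5.png",np.vstack([cv2.resize(S[130:270,330:520],(600,442))]))
cv2.imwrite("pics/s6.png",cv2.resize(S,(640,480)))
E
```

```text
[-0.01 -0.23 -0.92] [0.4844 0.2353 0.1886] [-0.045 -0.07  -0.012] yaw 87.9 0.046811141646082834
(np.float64(418.8686317864681), np.float64(197.247725271037)) (np.float64(421.61288258808196), np.float64(173.90452530211243)) [-2.26063775e+00 -2.18097688e+00  1.34348908e-03]
```

View pics/s5.png

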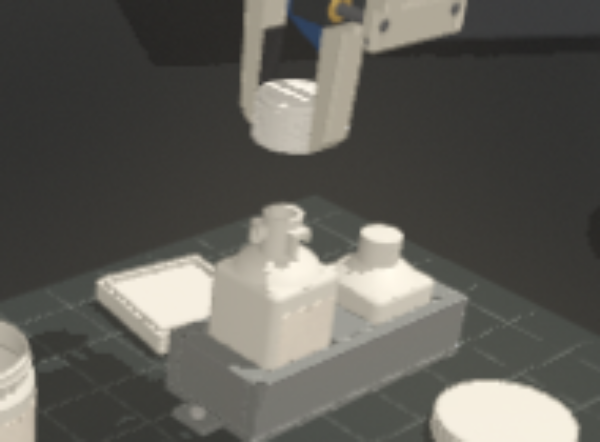

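View pics/s6.png

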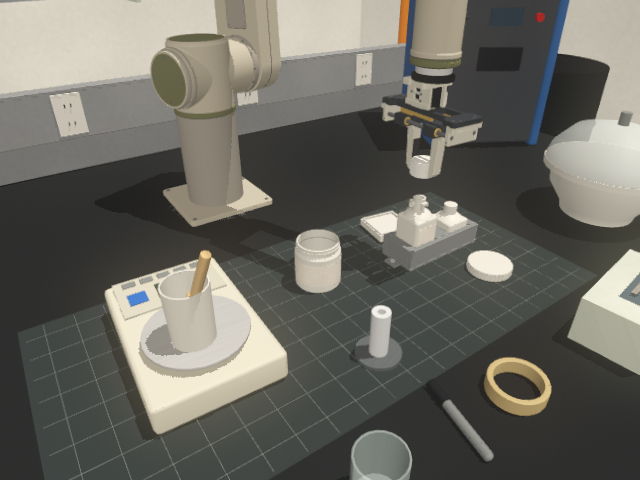

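The cap is level in the gripper, with its underside at about (424,174) in the scene view, roughly 5 cm above the open mouth at (419,196). The bottle is seated, the spatula is standing in the cup, and nothing else has moved.

```bash
python3 -c "
from plant import ticket
print(ticket.close_job())"
```

```text
the job is handed in; nothing more can be done
None
```

The job is handed in, with no verdict returned: the spatula was dipped about 5 cm into the jar and left standing in the cup, and the hardener cap is off and held level about 5 cm above the mouth, with the bottle seated and nothing else visibly shifted, at about 17.5 s.

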